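# Slide the ink cup into its sprung print place

## Task

Bring the ink cup from the parking area into the print place of the printing bed by sliding it on the plate, never lifting or tipping it: push the sprung bar back with it, slide it in sideways behind the keeper wall, and on until you feel it press firmly (roughly 10 N, held about half a second) but not ram against the end stop. Leave it there, square and snug between the keeper wall and the bar that presses on it, let go, and do not disturb the other things.

Things in the scene. Friction and masses are not known exactly. Their poses are not given: they have to be found in the camera images.
- bed: steel printing bed, 300 (x) x 370 (y) x 12 mm, fixed, level. Origin: centre of its underside; 'bed' coordinates (mm) are in this frame. Keeper wall on it: x -30 to 100, y 0 to 20, 22 tall above the plate. Parking: the outlined field at y below -15. A free lane, x -150 to -30, leads from parking past the keeper's end to the sprung bar. Behind the bar a grey guide, 26 tall, y 153 to 183
- print_place (a point): middle of the outline on the plate that marks the print place, bed x 37, y 65, z 12: a pocket open towards bed -x, between the keeper's +y face (bed y 20) and the sprung bar, closed at +x by the end stop. The cup, clamped there, has its centre at bed y 65
- cup: closed ink cup, 0.55 to 0.9 kg: square steel shoe 90 x 90 x 14 mm, on it a round aluminium cup 82 mm wide up to z 28, on top a black bar grip 60 long (x) x 22 wide (y), z 28 to 60. Origin: centre of the shoe's underside. Starts in the parking area, turned up to 0.55 rad from the bed's axes; must end square to the bed, grip along bed x
- plunger (a joint): sprung pressure bar, 230 mm long (bed x -135 to 95), top 22 above the plate, sliding along bed +y: 0 = at rest, face at bed y 98; 0.030 m = fully back, face at y 128. Takes 1.5 N at first, 1.5 N more per 10 mm. Reads 0.012 with the cup clamped against the keeper; the cup passes the keeper's end only with it above 0.012
- stop_rail: holder of the end stop, grey block on the bed at bed x 127 to 149, y 30 to 100; its origin and axes are the bed's. It carries an aluminium stop block 50 wide, 22 tall on a set screw, whose face looks to bed -x and is set somewhere from bed x 70 to 95. The setting is not told: find it by touch. It does not shift
- lever_a: yellow valve lever, 115 x 22 x 8 mm, lying on the printing bed near its far edge; origin at the middle of its underside, x along its length
- lever_b: the same kind of yellow valve lever, lying on the table beyond the bed's far edge; origin at the middle of its underside, x along its length
- ink_jar: ink jar, 54 mm wide and 65 mm tall, standing beside the bed's parking end; origin at the centre of its underside
- thinner: white bottle, 70 mm wide and 190 mm tall; origin at the centre of its underside
- tape: tape roll lying flat, 100 mm wide and 45 mm tall; origin at the centre of its underside
- pad: rubber printing pad on a wooden base, 70 x 50 x 50 mm; origin at the centre of its underside
- spatula: ink spatula about 200 mm long, lying on the table; origin near its middle, x along its length
Mind the look-alikes: they are no part of the job. What is shaped like the cup but yellow is not meant.

How it is judged:
On the way:
1. the cup presses on the end stop with more than 4 N for 0.2 s (contact force between cup and stop_rail above 4 N and x of cup in the frame of bed above 0.018 m), for 0.2 s.
At the end, for the whole second after the job is handed in: The cup stands flat on the plate in the print place: its centre at bed x 18 to 58 mm (wherever the stop let it come) and bed y 61 to 69 mm, square to the bed within 0.07 rad, the sprung bar pressing on it (reading 0.008 to 0.016 m), at rest and released (x of cup in the frame of bed between 0.018 and 0.058 m and y of cup in the frame of bed between 0.061 and 0.069 m and z of cup in the frame of bed below 0.015 m and angle between the x axis of cup and the x axis of bed, either way round below 0.07 rad and value of joint plunger between 0.008 and 0.016 m and linear speed of cup below 0.01 m/s); the robot touches nothing.
It fails at once if the cup is lifted off the plate (more than 6 mm) (z of cup in the frame of bed above 0.018 m).
It fails at once if the cup is tipped by more than 0.12 rad (angle between cup's own z axis and vertical above 0.12 rad).
It fails at once if the cup is rammed against the end stop (more than 60 N) (contact force between cup and stop_rail above 60 N).
It fails at once if a bystander is disturbed (moved more than 30 mm) (distance of any of lever_a, lever_b, ink_jar, thinner, tape, pad, spatula from where it was at the start of the episode above 0.03 m).
It also fails if it takes over 67 s, if anything falls off the work surface, if the arm or the gripper's body presses on something with over 40 N, if the wrist force passes 120 N, or if a joint passes its speed limit or range.

## Robot

A 7-joint arm with a two-finger parallel gripper is mounted at the origin on the work surface. World frame = base frame: x ahead of the robot, y to its left, z up, the work surface at z = 0. Lengths are in m, angles in rad, forces in N, time in s.
With the tool pointing down it reaches from about 0.425 to 0.95 m from the base axis. Payload 16.7 kg.
Tool frame: the origin (TCP) lies midway between the tips of the shut fingers; the grasp point (between the pads) lies behind it (grip_depth is the z of the grasp point in the tool frame, in m); z points along the fingers, y is the line along which they close (so a half turn about z gives the same grasp; the last joint's range is limited). The gripper opens to 94 mm and grips with 3 to 60 N. Pads are 16 mm wide; open, the fingers measure 119 mm over their backs; the gripper's body (75 mm by 177 mm) begins 78 mm behind the grasp point.
Start: joints at [1.187, 0.426, 0.074, 1.606, -0.034, 1.111, -0.067], TCP at [0.157, -0.656, 0.205] pointing down, gripper open.
Joint ranges: [-2.85, 2.85], [-0.5, 2.14], [-1.23, 1.37], [0.21, 2.46], [-1.02, 4.16], [0.16, 2.05], [-2.73, 2.73]. Speed limits (rad/s): [1.89, 1.89, 2.39, 2.39, 3.01, 3.01, 3.01].

## Interface

Orientations are given as a 3x3 rotation matrix whose columns are the frame's x, y, z axes.
In Python, from plant import * gives the robot as it stands. The module is installed in compiled form; this text tells all that it offers.
- The arm moves only by the tool send_rows, never from a script. Its argument "plan" is a list of rows, each a list of 7 numbers: the shift along the tool's x, y, z in units of 15 cm (1.0 is 15 cm), then the turn, a rotation vector about the tool's x, y, z in units of 0.5 rad (1.0 is 0.5 rad), then the opening, from -1 (shut) to 1 (fully open). In form: [[tx, ty, tz, wx, wy, wz, grip], ...]. A call has 1 to 20 rows; each row is the pose to reach, as a shift and turn from the pose commanded when the call began, along the tool's axes at that moment; what a row does not reach only later rows make up. A row lasts 1/8 s, in which the tool goes at most 62.5 mm and 10.7 degrees, less where a joint would pass 70% of its speed; a pose out of reach is approached as far as the arm can. A call with a number of a shift or a turn outside -1 to 1 is refused whole. A call with a gripper value outside its range is refused whole. The fingers move at their own pace and stop on an object; "grip_force" is the grip in N (left out, the last holds). Time passes only in rows, so rows that repeat a pose let the fingers close. It gives the time, the measured TCP pose, the force, the opening and the grip force at its end, in the units of the state.
- get_state(): the state, without advancing time (a new reading comes with each control period).
- capture(name): name is "scene" or "top" or "wrist"; returns a dict with "image" (400x640x3 uint8, red, green, blue), "intrinsics" (3x3 intrinsics, pixels), "T" (4x4, takes a point from camera to world coordinates); the wrist camera has in their place "mount" (4x4, takes a point from camera to tool coordinates, whose origin is the TCP and whose axes are the flange's). Camera axes: x right, y down, z forward; pixel columns grow to the right and rows downward; lengths in m; the calibration is good to about 2 mm. The wrist camera is an equidistant fisheye: a pixel r from the principal point sees the ray r / f radians off the axis. A picture is of the moment at which its call begins: read the wrist's pose just before it. There is no depth.
- job_done(): hands the job in; it is judged then, once.
Trained networks look in the newest picture that a camera, given by its name, has taken for a name from the list of things; names that differ only in an ending like _2 or _b are one class to them, and where a whole thing is asked for, a point or a joint stands for the part that bears it (a point fixed in the world has none). Each returns a list of dicts, best first, with "p" (0 to 1); they miss things now and then, are a little off and sometimes report something else, mostly with a low value. They report only what shows in the picture. A call takes as long as a camera call. They do not tell look-alikes from the thing itself.
- regions_of(camera, label): "pixels" (400x640 bool, what is visible of it) and "point" ([row, column] in pixels, amid what is visible of it).
- landmark_of(camera, label): "point" ([row, column] in pixels: a listed point, or the origin of a listed thing).
The state is a dict: "clock": time; "joint_pos": joint angles; "joint_vel": joint speeds; "joint_efforts": joint torques, N m; "position": TCP position; "tcp_rot": TCP orientation; "force": force on the tool from outside, world axes, zero at the start; "torque": the same for the moment, N m; "opening": opening from 0.0 (shut) to 1.0 (fully open); "grip_force": force on a finger pad.
Only numpy, scipy, OpenCV 4.12 (cv2) and the standard library are available. Lean on these libraries where they do the work, as an engineer would, in place of code of your own. Each camera call takes 0.05 s, during which the arm holds its last target. There are 200 camera calls.

## Working session

There is one attempt and no reset: what is moved stays moved. The work goes in short steps, Python scripts to look and compute and a tool call to move; the robot and the scene stay as the last step left them, time stands still between calls to the robot, and variables do not carry over. Pictures are saved under pics/ and viewed, at most 10 in all, crops included, and the job is handed in when it is done.

Besides the shell and the picture viewer there is one more tool, called after ">>>" in YAML: its name, and indented under it one key for each argument. send_rows: Moves the arm, as the interface text tells. Its arguments: {"type":"object","properties":{"plan":{"type":"array","items":{"type":"array","items":{"type":"number"}}},"grip_force":{"type":"number"}},"required":["plan"]}

```bash
mkdir -p pics; python3 - <<'E'
from plant import *
import cv2,numpy as np
s=get_state()
print({k:np.round(v,3).tolist() for k,v in s.items()})
for n in ["scene","top"]:
    c=capture(n); cv2.imwrite(f"pics/{n}0.png",c["image"][:,:,::-1])
    print(n,c["intrinsics"].tolist(),np.round(c["T"],4).tolist())
    for l in ["cup","print_place","bed","stop_rail","lever_a","plunger","ink_jar"]:
        print(l,[(np.round(d["point"]).tolist(),round(d["p"],2)) for d in landmark_of(n,l)][:4])
E
```

```text
{'clock': 0.0, 'joint_pos': [1.186, 0.427, 0.074, 1.607, -0.034, 1.111, -0.067], 'joint_vel': [-0.001, -0.001, 0.001, 0.002, -0.001, 0.001, 0.0], 'joint_efforts': [-0.001, -93.583, 3.666, -45.42, -0.049, 0.021, 0.0], 'position': [0.157, -0.656, 0.205], 'tcp_rot': [[0.973, 0.233, -0.0], [0.233, -0.973, 0.001], [-0.0, -0.001, -1.0]], 'force': [-0.578, -0.24, 0.711], 'torque': [-0.01, 0.057, -0.013], 'grip_force': 0.0, 'opening': 0.999}
scene [[389.57780681884645, 0.0, 319.5939126673048], [0.0, 389.57780681884645, 204.21357338494968], [0.0, 0.0, 1.0]] [[-0.7306, 0.5367, -0.422, 0.9237], [0.6826, 0.5875, -0.4347, 0.4227], [0.0146, -0.6056, -0.7956, 0.8696], [0.0, 0.0, 0.0, 1.0]]
cup [([152.0, 295.0], 0.95), ([122.0, 332.0], 0.88), ([191.0, 210.0], 0.76), ([227.0, 436.0], 0.75)]
print_place [([276.0, 321.0], 0.74)]
bed [([252.0, 319.0], 0.7)]
stop_rail []
lever_a [([268.0, 246.0], 0.59), ([245.0, 258.0], 0.56)]Traceback (most recent call last):
  File "<stdin>", line 9, in <module>
ValueError: it knows: bed, cup, ink_jar, lever, pad, print_place, spatula, stop_rail, tape, thinner
```

```bash
cat > h.py <<'E'
from plant import *
import cv2,numpy as np
def ray(c,rc,z):
    K,T=c["intrinsics"],c["T"]
    d=T[:3,:3]@np.linalg.inv(K)@[rc[1],rc[0],1]
    return T[:3,3]+d*(z-T[2,3])/d[2]
E
python3 - <<'E'
from h import *
for n in ["scene","top"]:
    c=capture(n); cv2.imwrite(f"pics/{n}1.png",c["image"][:,:,::-1])
    if n=="top": print(n,c["intrinsics"].tolist(),np.round(c["T"],4).tolist())
    for l,z in [("cup",.012),("print_place",.012),("bed",0),("stop_rail",0),("lever",.012),("ink_jar",0),("thinner",0),("tape",0),("pad",0),("spatula",0)]:
        print(n,l,[(np.round(d["point"]).tolist(),round(d["p"],2),np.round(ray(c,d["point"],z)[:2],3).tolist()) for d in landmark_of(n,l)][:5])
E
```

```text
scene cup [([193.0, 207.0], 0.98, [0.676, -0.29]), ([151.0, 295.0], 0.95, [0.384, -0.247]), ([219.0, 318.0], 0.92, [0.506, -0.011]), ([122.0, 328.0], 0.88, [0.214, -0.277]), ([226.0, 434.0], 0.84, [0.294, 0.213])]
scene print_place [([276.0, 322.0], 0.74, [0.613, 0.119])]
scene bed [([251.0, 322.0], 0.74, [0.56, 0.063])]
scene stop_rail []
scene lever [([248.0, 257.0], 0.79, [0.682, -0.052]), ([268.0, 246.0], 0.67, [0.736, -0.022])]
scene ink_jar [([189.0, 275.0], 0.73, [0.519, -0.179])]
scene thinner [([279.0, 462.0], 0.62, [0.36, 0.353])]
scene tape [([360.0, 380.0], 0.81, [0.654, 0.343])]
scene pad [([147.0, 205.0], 0.77, [0.574, -0.46])]
scene spatula [([125.0, 260.0], 0.92, [0.384, -0.425])]
top [[374.3658712427309, 0.0, 322.3626121050355], [0.0, 374.3658712427309, 195.95038967734777], [0.0, 0.0, 1.0]] [[0.0049, -0.9926, 0.1209, 0.3728], [-0.9997, -0.0019, 0.0251, -0.0456], [-0.0247, -0.121, -0.9923, 1.1008], [0.0, 0.0, 0.0, 1.0]]
top cup [([240.0, 408.0], 0.94, [0.38, -0.265]), ([306.0, 417.0], 0.94, [0.193, -0.286]), ([195.0, 323.0], 0.74, [0.508, -0.021]), ([144.0, 417.0], 0.7, [0.66, -0.298]), ([273.0, 241.0], 0.61, [0.282, 0.214])]
top print_place [([159.0, 277.0], 0.97, [0.616, 0.117])]
top bed []
top stop_rail [([244.0, 196.0], 0.6, [0.365, 0.353])]
top lever [([138.0, 331.0], 0.74, [0.679, -0.044]), ([120.0, 324.0], 0.5, [0.735, -0.023])]
top ink_jar [([192.0, 375.0], 0.52, [0.519, -0.172]), ([119.0, 324.0], 0.43, [0.743, -0.021])]
top thinner [([246.0, 195.0], 0.58, [0.358, 0.355])]
top tape []
top pad [([171.0, 469.0], 0.71, [0.581, -0.451])]
top spatula [([234.0, 462.0], 0.89, [0.397, -0.423])]
```

View pics/scene0.png

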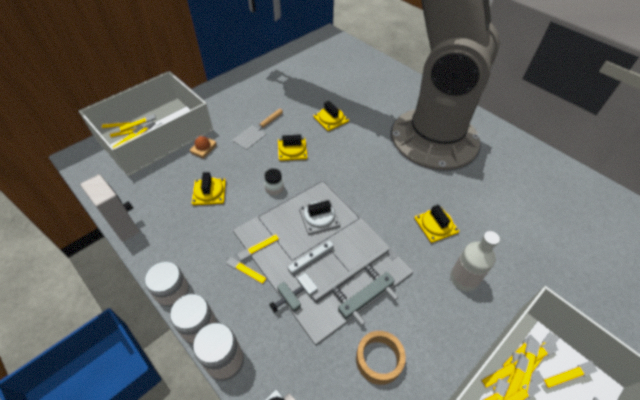

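View pics/top1.png

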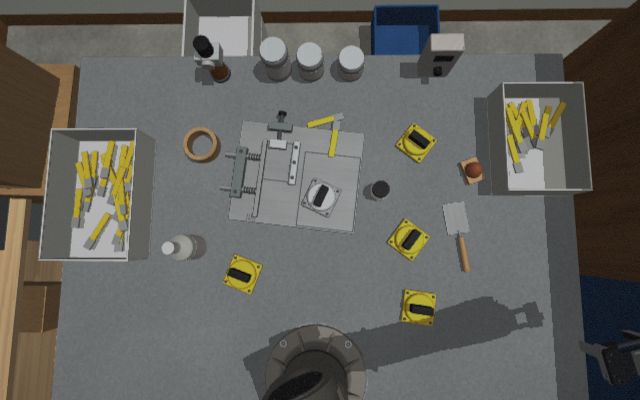

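```bash
python3 - <<'E'
from h import *
I=np.mean([capture("top")["image"].astype(float) for _ in range(4)],0).astype(np.uint8)
cv2.imwrite("pics/avg.png",I[:,:,::-1])
cr=I[102:245,220:376,::-1]
cv2.imwrite("pics/crop1.png",cv2.resize(cr,None,fx=4,fy=4,interpolation=cv2.INTER_CUBIC))
print(cr.shape)
E
```

```text
(143, 156, 3)
```

View pics/crop1.png

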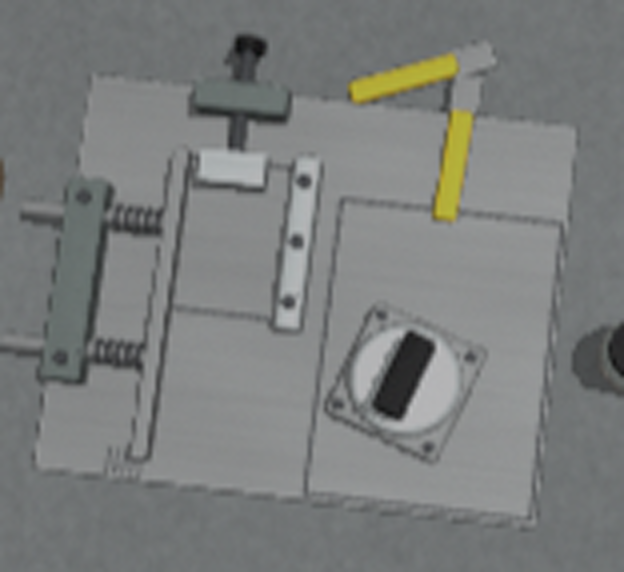

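```bash
python3 - <<'E'
from h import *
from scipy.optimize import least_squares
import plant
print(getattr(plant,"grip_depth",None),[k for k in dir(plant) if k[0]!='_'])
c=capture("top");K=c["intrinsics"];Ti=np.linalg.inv(c["T"])
def proj(P):
    q=P@Ti[:3,:3].T+Ti[:3,3]; u=q@K.T; return u[:,:2]/u[:,2:]
def tow(p,B,z0):
    a=p[2];R=np.array([[np.cos(a),-np.sin(a)],[np.sin(a),np.cos(a)]])
    return np.c_[B[:,:2]@R.T+p[:2],B[:,2]+z0]
f=lambda L:(np.array(L,float)+.5)/4-.5+[220,102]
B=np.array([[150,185,12],[150,-185,12],[-150,185,12],[-150,-185,12],[100,20,34],[100,0,34],[-30,20,34],[-30,0,34]])/1000.
px=f([[94,74],[577,125],[36,468],[533,514],[298,155],[323,160],[270,328],[300,331]])
r=least_squares(lambda p:(proj(tow(p,B,0))-px).ravel(),[.56,.06,0])
print("bed",r.x,"res px",np.round(r.fun.reshape(-1,2),2).tolist())
bed=r.x
C=np.array([[45,45,14],[45,-45,14],[-45,-45,14],[-45,45,14]])/1000.
px=f([[378,304],[488,350],[436,463],[327,408]])
r=least_squares(lambda p:(proj(tow(p,C,.012))-px).ravel(),[.5,-.02,-.3])
print("cup",r.x,np.round(r.fun.reshape(-1,2),2).tolist())
# grip by mask centroid
G=tow(r.x,np.array([[30,11,60],[30,-11,60],[-30,-11,60],[-30,11,60]])/1000.,.012)
print("grip crop px",np.round((proj(G)-[220,102])*4).tolist())
a=bed[2];R=np.array([[np.cos(a),-np.sin(a)],[np.sin(a),np.cos(a)]])
print("cup in bed",(r.x[:2]-bed[:2])@R,r.x[2]-a,"goal",bed[:2]+R@[.037,.065])
E
```

```text
-0.0188 ['MotionError', 'capture', 'get_state', 'grip_depth', 'job_done', 'landmark_of', 'regions_of']
bed [ 0.56717513  0.05786604 -0.10695858] res px [[-1.07, -0.06], [0.34, -0.39], [-0.59, 0.11], [1.12, 2.72], [-0.72, -0.67], [-0.21, -1.22], [0.85, -0.33], [0.2, -0.34]]
cup [ 0.50117615 -0.01573238 -0.43412433] [[-0.11, -1.15], [0.46, 0.26], [0.31, 0.15], [-0.67, 0.71]]
grip crop px [[408.0, 326.0], [437.0, 339.0], [400.0, 417.0], [371.0, 404.0]]
cup in bed [-0.05776485 -0.08022354] -0.327165743442122 goal [0.61090275 0.11854466]
```

>>> send_rows:
  plan:
    - [0.3,-0.27,0,0,0,0,1]
    - [0.6,-0.54,0,0,0,0,1]
    - [0.85,-0.78,0,0,0,0,1]
    - [1,-0.9,0,0,0,0,1]
    - [1,-0.9,0,0,0,0,1]

```text
clock: 2.28
position: [0.2732, -0.4887, 0.2059]
tcp_rot: [[0.972, 0.236, 0.001], [0.236, -0.972, -0.0], [0.001, 0.0, -1.0]]
force: [-0.1, 1.0, -0.2]
opening: 1.0
grip_force: 0.0
```

>>> send_rows:
  plan:
    - [0.3,-0.27,0,0,0,0,1]
    - [0.6,-0.54,0,0,0,0,1]
    - [0.85,-0.78,0,0,0,0,1]
    - [1,-0.9,0,0,0,0,1]
    - [1,-0.9,0,0,0,0,1]

```text
clock: 2.9
position: [0.387, -0.3233, 0.2056]
tcp_rot: [[0.972, 0.235, 0.001], [0.235, -0.972, 0.0], [0.0, 0.0, -1.0]]
force: [-0.4, -1.0, 0.9]
opening: 1.0
grip_force: 0.0
```

>>> send_rows:
  plan:
    - [0.2,-0.27,0,0,0,0,1]
    - [0.4,-0.54,0,0,0,0,1]
    - [0.6,-0.78,0,0,0,0,1]
    - [0.7,-0.9,0,0,0,0,1]
    - [0.7,-0.9,0,0,0,0,1]

```text
clock: 3.52
position: [0.4571, -0.1685, 0.2055]
tcp_rot: [[0.972, 0.233, 0.0], [0.233, -0.972, 0.0], [0.0, -0.0, -1.0]]
force: [-0.3, -0.4, -0.8]
opening: 0.997
grip_force: 0.0
```

>>> send_rows:
  plan:
    - [0.15,-0.27,0,0,0,0.3,1]
    - [0.3,-0.54,0,0,0,0.6,1]
    - [0.43,-0.78,0,0,0,0.9,1]
    - [0.5,-0.9,0,0,0,0.98,1]
    - [0.5,-0.9,0,0,0,0.98,1]
    - [0.5,-0.9,0,0,0,0.98,1]

```text
clock: 4.28
position: [0.498, -0.0218, 0.2054]
tcp_rot: [[0.967, -0.254, -0.0], [-0.254, -0.967, -0.0], [-0.0, 0.001, -1.0]]
force: [-0.1, -1.0, 0.1]
opening: 1.002
grip_force: 0.0
```

```bash
python3 - <<'E'
from h import *
s=get_state();c=capture("wrist")
print(s["position"],c["intrinsics"].tolist() if "intrinsics" in c else c.keys(),np.round(c["mount"],4).tolist())
cv2.imwrite("pics/w1.png",c["image"][:,:,::-1])
cr=c["image"][:,:,::-1]
cv2.imwrite("pics/w1b.png",cr)
E
```

```text
[ 0.49801614 -0.02178977  0.20535676] [[309.70691628693146, 0.0, 316.7909501228631], [0.0, 309.70691628693146, 197.20334362045253], [0.0, 0.0, 1.0]] [[0.0002, -0.9704, -0.2417, 0.0698], [1.0, 0.0003, -0.0003, 0.0006], [0.0004, -0.2417, 0.9704, -0.1778], [0.0, 0.0, 0.0, 1.0]]
```

View pics/w1.png

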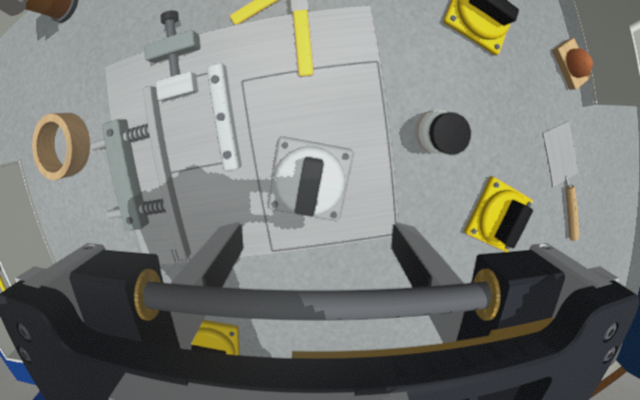

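```bash
cat >> h.py <<'E'
def wproj(c,s,P):
    T=np.eye(4);T[:3,:3]=s["tcp_rot"];T[:3,3]=s["position"]
    Ti=np.linalg.inv(T@c["mount"]);q=P@Ti[:3,:3].T+Ti[:3,3];K=c["intrinsics"]
    r=np.hypot(q[:,0],q[:,1]);th=np.arctan2(r,q[:,2])
    return np.c_[K[0,2]+K[0,0]*th*q[:,0]/r,K[1,2]+K[1,1]*th*q[:,1]/r]
def proj(c,P):
    Ti=np.linalg.inv(c["T"]);q=P@Ti[:3,:3].T+Ti[:3,3]; u=q@c["intrinsics"].T; return u[:,:2]/u[:,2:]
def tow(p,B,z0):
    a=p[2];R=np.array([[np.cos(a),-np.sin(a)],[np.sin(a),np.cos(a)]])
    return np.c_[np.asarray(B)[:,:2]@R.T+p[:2],np.asarray(B)[:,2]+z0]
E
python3 - <<'E'
from h import *
from scipy.optimize import least_squares
s=get_state();w=capture("wrist");c=capture("top")
f=lambda L:(np.array(L,float)+.5)/4-.5+[220,102]
Bt=np.array([[150,185,12],[150,-185,12],[-150,185,12],[-150,-185,12],[100,20,34],[100,0,34],[-30,20,34],[-30,0,34]])/1000.
pt=f([[94,74],[577,125],[36,468],[533,524],[298,155],[323,160],[270,328],[300,331]])
Bw=np.array([[150,185,12],[150,-185,12],[100,20,34],[100,0,34],[-30,20,34],[-30,0,34]])/1000.
pw=np.array([[105,67],[371,7],[209,66],[224,65],[224,168],[239,166]],float)
Sh=np.array([[45,45,14],[45,-45,14],[-45,-45,14],[-45,45,14]])/1000.
ct=f([[378,304],[488,350],[436,463],[327,408]]);cw=np.array([[279,137],[353,154],[340,220],[266,205]],float)
for nm,z,T,W,pT,pW,x0 in [("bed",0,Bt,Bw,pt,pw,[.56,.06,-.1]),("cup",.012,Sh,Sh,ct,cw,[.5,-.02,-.4])]:
    fw=lambda p:(wproj(w,s,tow(p,W,z))-pW).ravel(); ft=lambda p:(proj(c,tow(p,T,z))-pT).ravel()
    for n,g in [("top",ft),("wrist",fw),("both",lambda p:np.r_[2*ft(p),fw(p)])]:
        r=least_squares(g,x0,loss="soft_l1");print(nm,n,np.round(r.x,4),np.round(g(r.x),1).tolist())
E
```

```text
bed top [ 0.5662  0.058  -0.1123] [-0.8, -0.0, 0.5, 0.3, -0.9, 0.1, 0.8, 0.9, -0.6, -0.4, -0.1, -0.9, 0.8, -0.0, 0.1, -0.0]
bed wrist [ 0.5638  0.0573 -0.1186] [-0.2, -0.6, 2.2, -0.8, -1.9, -0.2, -0.9, -3.0, -0.1, 5.9, 0.9, 5.3]
bed both [ 0.5656  0.0575 -0.114 ] [-1.1, 0.1, 1.6, 1.2, -1.5, 0.3, 1.7, 2.3, -0.7, -0.3, 0.3, -1.3, 1.8, 0.3, 0.5, 0.4, -0.8, -1.0, 1.0, -2.6, -2.8, -1.4, -1.8, -4.3, -0.5, 4.5, 0.4, 3.9]
cup top [ 0.5015 -0.0157 -0.4357] [-0.1, -1.3, 0.5, 0.2, 0.3, 0.1, -0.7, 0.6]
cup wrist [ 0.5011 -0.0143 -0.4495] [-0.4, -1.3, 2.0, -3.5, -1.0, 3.0, 0.2, 4.4]
cup both [ 0.5019 -0.015  -0.4428] [-0.4, -2.9, 0.5, 0.4, -0.3, -0.0, -2.0, 0.6, -0.4, -1.9, 2.2, -4.6, -0.4, 2.1, 0.8, 3.9]
```

>>> send_rows:
  plan:
    - [0.01,-0.05,0.25,0,0,0.2,1]
    - [0.01,-0.05,0.5,0,0,0.37,1]
    - [0.01,-0.05,0.75,0,0,0.37,1]
    - [0.01,-0.05,0.85,0,0,0.37,1]
    - [0.01,-0.05,0.85,0,0,0.37,1]
    - [0.01,-0.05,0.85,0,0,0.37,1]

```text
clock: 5.18
position: [0.5024, -0.0129, 0.0792]
tcp_rot: [[0.905, -0.426, 0.002], [-0.426, -0.905, -0.0], [0.002, -0.001, -1.0]]
force: [0.0, -0.5, -0.1]
opening: 1.001
grip_force: 0.0
```

>>> send_rows:
  plan:
    - [0,0.012,0.12,0,0,0,1]
    - [0,0.012,0.225,0,0,0,1]
    - [0,0.012,0.225,0,0,0,1]
    - [0,0.012,0.225,0,0,0,1]

```text
clock: 5.68
position: [0.5012, -0.0142, 0.0447]
tcp_rot: [[0.905, -0.426, 0.0], [-0.426, -0.905, 0.0], [0.0, -0.0, -1.0]]
force: [-0.3, -0.0, 0.0]
opening: 1.003
grip_force: 0.0
```

>>> send_rows:
  grip_force: 30
  plan:
    - [0,0,0,0,0,0,-0.2]
    - [0,0,0,0,0,0,-0.6]
    - [0,0,0,0,0,0,-0.8]
    - [0,0,0,0,0,0,-1]
    - [0,0,0,0,0,0,-1]
    - [0,0,0,0,0,0,-1]
    - [0,0,0,0,0,0,-1]
    - [0,0,0,0,0,0,-1]

```text
clock: 6.68
position: [0.5009, -0.0143, 0.0443]
tcp_rot: [[0.905, -0.426, 0.0], [-0.426, -0.905, 0.0], [0.0, -0.0, -1.0]]
force: [-0.2, -0.3, -0.9]
opening: 0.231
grip_force: 30.0
```

>>> send_rows:
  plan:
    - [-0.04,0.014,0,0,0,-0.13,-1]
    - [-0.08,0.028,0,0,0,-0.26,-1]
    - [-0.12,0.042,0,0,0,-0.39,-1]
    - [-0.16,0.056,0,0,0,-0.52,-1]
    - [-0.2,0.07,0,0,0,-0.65,-1]
    - [-0.2,0.07,0,0,0,-0.65,-1]
    - [-0.2,0.07,0,0,0,-0.65,-1]

```text
clock: 7.55
position: [0.4692, -0.0112, 0.0442]
tcp_rot: [[0.993, -0.117, -0.0], [-0.117, -0.993, -0.0], [-0.0, 0.0, -1.0]]
force: [-1.3, -0.7, 1.1]
opening: 0.234
grip_force: 30.0
```

```bash
cat >> h.py <<'E'
BED=np.array([.5655,.0577,-.114])
def st():
    s=get_state();a=BED[2];R=np.array([[np.cos(a),-np.sin(a)],[np.sin(a),np.cos(a)]])
    yaw=np.arctan2(s["tcp_rot"][1,0],s["tcp_rot"][0,0])
    print("bed mm",np.round((s["position"][:2]-BED[:2])@R*1000,1),"z",round(s["position"][2]*1000,1),"yawrel",round(yaw-a,4),"Fbed",np.round(s["force"][:2]@R,1),"Fz",round(s["force"][2],1),"T",np.round(s["torque"],2),"t",s["clock"])
E
python3 - <<'E'
from h import *
st();s=get_state();w=capture("wrist");cv2.imwrite("pics/w2.png",w["image"][:260,60:460,::-1])
E
```

```text
bed mm [-87.8 -79.4] z 44.2 yawrel -0.003 Fbed [-1.2 -0.9] Fz 1.1 T [-0.03  0.36 -0.04] t 7.55
```

View pics/w2.png

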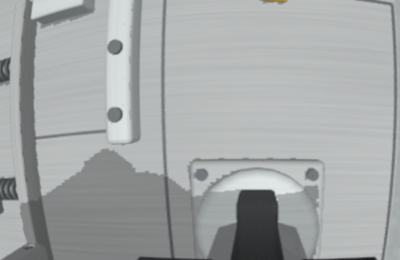

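```bash
python3 - <<'E'
from h import *
s=get_state();w=capture("wrist")
print(np.round(wproj(w,s,tow(BED,np.array([[-30,20,34],[-30,0,34],[-105+63,-30,26]])/1000,0))-[60,0]))
yaw=np.arctan2(s["tcp_rot"][1,0],s["tcp_rot"][0,0])
print(np.round(wproj(w,s,tow([*s["position"][:2],yaw],np.array([[45,45,26],[45,-45,26]])/1000,0))-[60,0]))
E
```

```text
[[105. 146.]
 [132. 145.]
 [180. 160.]]
[[187. 161.]
 [326. 161.]]
```

>>> send_rows:
  plan:
    - [0,-0.06,0,0,0,0,-1]
    - [0,-0.16,0,0,0,0,-1]
    - [0,-0.26,0,0,0,0,-1]
    - [0,-0.36,0,0,0,0,-1]
    - [0,-0.46,0,0,0,0,-1]
    - [0,-0.56,0,0,0,0,-1]
    - [0,-0.66,0,0,0,0,-1]
    - [0,-0.76,0,0,0,0,-1]
    - [0,-0.82,0,0,0,0,-1]
    - [0,-0.84,0,0,0,0,-1]
    - [0,-0.84,0,0,0,0,-1]

```text
clock: 9.02
position: [0.4838, 0.1143, 0.0443]
tcp_rot: [[0.993, -0.115, 0.0], [-0.115, -0.993, 0.0], [0.0, -0.0, -1.0]]
force: [-0.8, 1.1, -0.5]
opening: 0.23
grip_force: 30.0
```

```bash
python3 -c "
from h import *
st()"
```

```text
bed mm [-87.6  46.9] z 44.3 yawrel -0.0012 Fbed [-0.9  1. ] Fz -0.5 T [ 0.32  0.01 -0.01] t 9.025
```

>>> send_rows:
  plan:
    - [0,-0.03,0,0,0,0,-1]
    - [0,-0.06,0,0,0,0,-1]
    - [0,-0.09,0,0,0,0,-1]
    - [0,-0.12,0,0,0,0,-1]
    - [0,-0.15,0,0,0,0,-1]
    - [0,-0.155,0,0,0,0,-1]
    - [0,-0.155,0,0,0,0,-1]
    - [0,-0.155,0,0,0,0,-1]

```text
clock: 10.02
position: [0.4864, 0.1373, 0.0443]
tcp_rot: [[0.993, -0.115, 0.0], [-0.115, -0.993, 0.0], [0.0, -0.0, -1.0]]
force: [0.9, -2.5, 0.1]
opening: 0.229
grip_force: 30.0
```

```bash
python3 - <<'E'
from h import *
st();s=get_state();w=capture("wrist");cv2.imwrite("pics/w3.png",w["image"][:300,60:460,::-1])
print(np.round(wproj(w,s,tow(BED,np.array([[-30,20,34],[-30,0,34]])/1000,0))-[60,0]))
yaw=np.arctan2(s["tcp_rot"][1,0],s["tcp_rot"][0,0])
print(np.round(wproj(w,s,tow([*s["position"][:2],yaw],np.array([[45,45,26],[45,-45,26]])/1000,0))-[60,0]))
E
```

```text
bed mm [-87.6  70. ] z 44.3 yawrel -0.0012 Fbed [ 1.2 -2.4] Fz 0.1 T [-0.68 -0.07  0.11] t 10.025
[[337. 143.]
 [367. 144.]]
[[187. 161.]
 [326. 161.]]
```

View pics/w3.png

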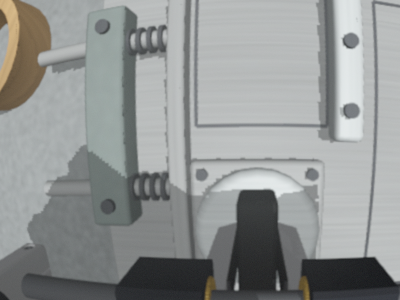

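>>> send_rows:
  plan:
    - [0,-0.013,0,0,0,0,-1]
    - [0.04,-0.013,0,0,0,0,-1]
    - [0.08,-0.013,0,0,0,0,-1]
    - [0.12,-0.013,0,0,0,0,-1]
    - [0.16,-0.013,0,0,0,0,-1]
    - [0.2,-0.013,0,0,0,0,-1]
    - [0.2,-0.013,0,0,0,0,-1]

```text
clock: 10.95
position: [0.5167, 0.1355, 0.0443]
tcp_rot: [[0.993, -0.115, 0.0], [-0.115, -0.993, 0.0], [0.0, -0.0, -1.0]]
force: [1.2, -4.9, 0.7]
opening: 0.232
grip_force: 30.0
```

```bash
python3 -c "
from h import *
st()"
```

```text
bed mm [-57.3  71.8] z 44.3 yawrel -0.0016 Fbed [ 1.7 -4.8] Fz 0.7 T [-1.04 -0.45  0.05] t 10.95
```

>>> send_rows:
  plan:
    - [0.05,0,0,0,0,0,-1]
    - [0.1,0,0,0,0,0,-1]
    - [0.16,0,0,0,0,0,-1]
    - [0.22,0,0,0,0,0,-1]
    - [0.28,0,0,0,0,0,-1]
    - [0.34,0,0,0,0,0,-1]
    - [0.4,0,0,0,0,0,-1]
    - [0.44,0,0,0,0,0,-1]
    - [0.46,0,0,0,0,0,-1]
    - [0.46,0,0,0,0,0,-1]

```text
clock: 12.2
position: [0.585, 0.1277, 0.0443]
tcp_rot: [[0.993, -0.115, 0.0], [-0.115, -0.993, 0.0], [0.0, -0.0, -1.0]]
force: [-0.1, -3.6, 2.7]
opening: 0.233
grip_force: 30.0
```

```bash
python3 -c "
from h import *
st()"
```

```text
bed mm [11.4 71.8] z 44.3 yawrel -0.0013 Fbed [ 0.3 -3.6] Fz 2.7 T [-0.92  0.07  0.07] t 12.2
```

>>> send_rows:
  plan:
    - [0,0.01,0,0,0,0,-1]
    - [0,0.02,0,0,0,0,-1]
    - [0,0.027,0,0,0,0,-1]
    - [0,0.027,0,0,0,0,-1]
    - [0,0.027,0,0,0,0,-1]

```text
clock: 12.82
position: [0.5845, 0.1236, 0.0443]
tcp_rot: [[0.993, -0.115, 0.0], [-0.115, -0.993, -0.0], [0.0, 0.0, -1.0]]
force: [0.5, -3.5, 2.2]
opening: 0.232
grip_force: 30.0
```

>>> send_rows:
  plan:
    - [0,0.007,0,0,0,0,-1]
    - [0,0.007,0,0,0,0,-1]
    - [0,0.007,0,0,0,0,-1]

```text
clock: 13.2
position: [0.5844, 0.1228, 0.0443]
tcp_rot: [[0.993, -0.115, 0.0], [-0.115, -0.993, 0.0], [0.0, -0.0, -1.0]]
force: [-0.1, -2.7, 1.6]
opening: 0.234
grip_force: 30.0
```

>>> send_rows:
  plan:
    - [0,0.007,0,0,0,0,-1]
    - [0,0.007,0,0,0,0,-1]
    - [0,0.007,0,0,0,0,-1]

```text
clock: 13.58
position: [0.5844, 0.1227, 0.0444]
tcp_rot: [[0.993, -0.114, 0.001], [-0.114, -0.993, 0.001], [0.0, -0.001, -1.0]]
force: [1.9, 4.9, -0.7]
opening: 0.234
grip_force: 30.0
```

>>> send_rows:
  plan:
    - [0,0.007,0,0,0,0,-1]
    - [0,0.007,0,0,0,0,-1]
    - [0,0.007,0,0,0,0,-1]

```text
clock: 13.95
position: [0.5844, 0.1227, 0.0445]
tcp_rot: [[0.994, -0.114, 0.001], [-0.114, -0.994, 0.002], [0.001, -0.003, -1.0]]
force: [2.3, 9.1, -2.0]
opening: 0.23
grip_force: 30.0
```

>>> send_rows:
  plan:
    - [0,-0.008,0,0,0,0,-1]
    - [0.02,-0.008,0,0,0,0,-1]
    - [0.04,-0.008,0,0,0,0,-1]
    - [0.06,-0.008,0,0,0,0,-1]
    - [0.08,-0.008,0,0,0,0,-1]
    - [0.08,-0.008,0,0,0,0,-1]

```text
clock: 14.7
position: [0.5959, 0.1214, 0.0443]
tcp_rot: [[0.993, -0.114, -0.001], [-0.114, -0.993, 0.001], [-0.001, -0.001, -1.0]]
force: [-1.7, 5.8, 2.2]
opening: 0.232
grip_force: 30.0
```

```bash
python3 -c "
from h import *
st()"
```

```text
bed mm [22.9 66.8] z 44.3 yawrel -0.0005 Fbed [-2.3  5.6] Fz 2.2 T [1.31 0.33 0.08] t 14.7
```

>>> send_rows:
  plan:
    - [0.01,0,0,0,0,0,-1]
    - [0.02,0,0,0,0,0,-1]
    - [0.03,0,0,0,0,0,-1]
    - [0.03,0,0,0,0,0,-1]

```text
clock: 15.2
position: [0.6001, 0.121, 0.0443]
tcp_rot: [[0.993, -0.114, -0.001], [-0.114, -0.993, 0.001], [-0.001, -0.001, -1.0]]
force: [-3.2, 5.8, 3.0]
opening: 0.231
grip_force: 30.0
```

>>> send_rows:
  plan:
    - [0.01,0,0,0,0,0,-1]
    - [0.02,0,0,0,0,0,-1]
    - [0.03,0,0,0,0,0,-1]
    - [0.03,0,0,0,0,0,-1]

```text
clock: 15.7
position: [0.6019, 0.1208, 0.0442]
tcp_rot: [[0.994, -0.114, -0.005], [-0.114, -0.994, 0.0], [-0.005, 0.001, -1.0]]
force: [-21.2, 5.9, 19.3]
opening: 0.235
grip_force: 30.0
```

>>> send_rows:
  plan:
    - [-0.007,0,0,0,0,0,-1]
    - [-0.007,0,0,0,0,0,-1]
    - [-0.007,0,0,0,0,0,-1]
    - [-0.007,0,0,0,0,0,-1]
    - [-0.007,0,0,0,0,0,-1]
    - [-0.007,0,0,0,0,0,-1]

```text
clock: 16.45
position: [0.6018, 0.1208, 0.0442]
tcp_rot: [[0.994, -0.114, -0.004], [-0.114, -0.994, 0.0], [-0.004, -0.0, -1.0]]
force: [-12.1, 6.0, 13.0]
opening: 0.233
grip_force: 30.0
```

```bash
python3 -c "
from h import *
st()"
```

```text
bed mm [28.9 66.8] z 44.2 yawrel -0.0 Fbed [-12.7   4.6] Fz 13.0 T [1.47 3.11 0.03] t 16.45
```

>>> send_rows:
  plan:
    - [-0.005,-0.003,0,0,0,0,-1]
    - [-0.005,-0.003,0,0,0,0,-1]
    - [-0.005,-0.003,0,0,0,0,-0.4]
    - [-0.005,-0.003,0,0,0,0,0]
    - [-0.005,-0.003,0,0,0,0,0.2]
    - [-0.005,-0.003,0,0,0,0,0.2]
    - [-0.005,-0.003,0,0,0,0,0.2]
    - [-0.005,-0.003,0,0,0,0,0.2]

```text
clock: 17.45
position: [0.6034, 0.12, 0.0442]
tcp_rot: [[0.993, -0.115, -0.0], [-0.115, -0.993, 0.0], [-0.0, -0.0, -1.0]]
force: [-0.4, 0.1, -0.4]
opening: 0.598
grip_force: 0.0
```

Released cleanly; raise and check.

>>> send_rows:
  plan:
    - [0,0,-0.1,0,0,0,0.2]
    - [0,0,-0.3,0,0,0,0.2]
    - [0,0,-0.6,0,0,0,0.2]
    - [0,0,-0.9,0,0,0,0.2]
    - [0,0,-0.9,0,0,0,0.2]
    - [-0.6,0,-0.9,0,0,0,0.2]
    - [-0.6,0,-0.9,0,0,0,0.2]
    - [-0.6,0,-0.9,0,0,0,0.2]

```text
clock: 18.45
position: [0.5125, 0.1305, 0.1797]
tcp_rot: [[0.994, -0.114, 0.0], [-0.114, -0.994, -0.001], [0.0, 0.001, -1.0]]
force: [-0.2, 0.1, 0.2]
opening: 0.599
grip_force: 0.0
```

```bash
python3 - <<'E'
from h import *
st();w=capture("wrist");cv2.imwrite("pics/w4.png",cv2.resize(w["image"][:260,120:440,::-1],None,fx=2,fy=2,interpolation=cv2.INTER_CUBIC))
E
```

```text
bed mm [-61.   66.3] z 179.7 yawrel 0.0 Fbed [-0.2  0.1] Fz 0.2 T [ 0.02 -0.03 -0.03] t 18.45
```

View pics/w4.png

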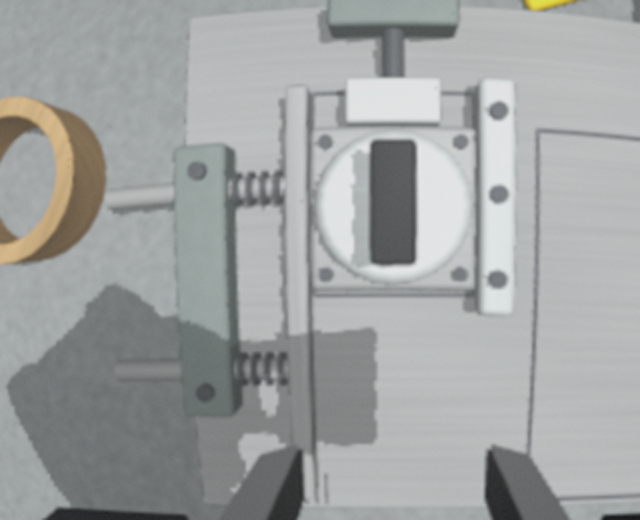

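The cup is square in its pocket: keeper at the right (about column 478), bar at the left (about column 312), stop block touching at the top (about row 123).

```bash
python3 -c "
from plant import *
print(job_done())"
```

```text
the job is handed in; nothing more can be done
None
```

I slid the cup into the print place, pressed it on the end stop at roughly 10 N for about 0.75 s (after a brief reading of about 21 N at first contact), and released it. It looked square and snug between the keeper wall and the bar in the last picture. The job is handed in at about 18.5 s; no verdict came back.

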